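# Scan a sample rack: dust the window, then hold the rack in the corner of the stops

### The arm

A 7-joint arm with a two-finger parallel gripper is mounted at the origin on a cart in front of the work surface, level with it; the furniture and walls round the work are solid. World frame = base frame: x ahead of the robot, y to its left, z up, the work surface at z = 0. Lengths are in m, angles in rad, forces in N, time in s.
With the tool pointing down it reaches from about 0.425 to 0.95 m from the base axis. Payload 4.7 kg.
Tool frame: the origin (TCP) lies on the centre line of the jaws, within the pads' length; the fingertips stand robot.nose_length ahead of it and the grasp point (between the pads) lies 8 mm behind it (robot.nose_length is the distance from the TCP to the fingertips, in m); z points along the fingers, y is the line along which they close (so a half turn about z gives the same grasp; the last joint's range is limited). The gripper opens to 85 mm and grips with 20 to 120 N. Pads are 22 mm wide; open, the fingers measure 114 mm over their backs; the gripper's body (76 mm by 85 mm) begins 54 mm behind the grasp point. The pads swing forward as they close: fully open they stand 13 mm farther back than shut.
Start: joints at [1.171, 0.469, -0.049, 1.532, 0.024, 1.141, -0.082], TCP at [0.245, -0.629, 0.242] pointing down, gripper open.
Joint ranges: [-2.59, 2.59], [-0.33, 1.99], [-1.39, 1.29], [0.1, 2.45], [-1.04, 4.18], [0.21, 1.99], [-2.66, 2.66]. Speed limits (rad/s): [2.57, 2.57, 3.14, 3.14, 3.14, 3.14, 3.14].

### API

Orientations are given as [roll, pitch, yaw] about the fixed x, y, z axes, in that order (R = Rz(yaw) Ry(pitch) Rx(roll)).
In Python, from plant import robot gives the robot as it stands. Calls block until the motion is done:
- robot.goto(position, orientation): joint-space move of the TCP to a pose.
- robot.move_straight(position, vel=0.15, attitude=None, contact_N=None): straight line of the TCP; attitude=None keeps the orientation; vel is the mean speed in m/s. With contact_N (N) it stops when the force on the tool has changed by that much, and returns True; else False.
- robot.move_joints(angles): joint-space move.
- robot.grip(opening, strength=None): opening from 0.0 (shut) to 1.0 (fully open); strength is the grip in N (None keeps the last); returns when the fingers have stopped.
- robot.sleep(seconds).
- robot.inverse_kinematics(position, orientation): joint angles nearest the present ones, or None.
- robot.sense(): the state.
- robot.grab_frame(name): name is "side" or "top" or "wrist"; returns a dict with "image" (400x640x3 uint8, red, green, blue), "range_z" (400x640 float32, m along the optical axis (not along the pixel's ray), 0 where there is no reading), "fx", "fy", "cx", "cy" (pixels), "R" (3x3) and "t" (3): a world point X has camera coordinates R X + t. Camera axes: x right, y down, z forward; pixel columns grow to the right and rows downward; lengths in m; the calibration is good to about 2 mm. A picture is of the moment at which its call begins.
A pose or a line that the arm cannot do raises robot.IKError and nothing moves.
- robot.close_job(): hands the job in; it is judged then, once.
The state is a dict: "t": time; "joint_pos": joint angles; "joint_velocities": joint speeds; "effort": joint torques, N m; "tcp_pos": TCP position; "tcp_rot": TCP orientation; "wrist_force": force on the tool from outside, world axes, zero at the start; "torque": the same for the moment, N m; "opening": opening from 0.0 (shut) to 1.0 (fully open); "gripper_force": force on a finger pad.
Only numpy, scipy, OpenCV 4.12 (cv2) and the standard library are available. Lean on these libraries where they do the work, as an engineer would, in place of code of your own. Each camera call takes 0.05 s, during which the arm holds its last target. There are 200 camera calls.

### The job

Press the nozzle cap of the air duster clipped beside the rack scanner right down and let it spring back up, so that it blows the dust off the scanning window before the rack goes on. Then set the low white rack of sample tubes flat on the window, push it into the corner so that it bears against both stops at once, the long side and the end, and finish while still holding it pressed firmly against both for the scan. Keep the rack upright throughout and leave the other things on the bench where they are.

Things in the scene. Friction and masses are not known exactly. Their poses are not given: they have to be found in the camera images.
- rack_center (a point): Centre of the solid body of the low white sample-tube rack to be scanned (loose, about 0.12 kg): a block 62 mm along its x, 120 mm along its y, 24 mm high, this point 12 mm above its underside. Sample tubes stand out of it to 38 mm above the underside (they cannot be gripped or pressed). Grasp it across its 62 mm width. Half a turn makes no difference.
- nest_center (a point): Point on the scanning window (dark rectangle in the white scanner's level top, 50 mm above the bench) under the centre of the rack's underside when the rack is fully home. Axes: z up, +x squarely toward the long stop, +y squarely toward the end stop. Inner face of the long stop 31 mm away along +x, of the end stop 60 mm along +y.
- scanner: White rack scanner on a grey base plate 150 x 296 x 6 mm, with the duster can; fixed to the bench, at another place and yaw each time. Origin: centre of the plate's underside, axes as nest_center, which lies at x -6, y -58, z +50 mm. The level top goes 25 mm beyond the home rack on the side away from the long stop (-x) and 20 mm at the end away from the end stop (-y).
- stop_long: Long stop for the rack's long side: two rigid steel rails, 8 mm high above the window, 10 mm thick, with a finger notch between them that reaches from y = -32 to +28 mm of the nest centre; over the rails a finger must stay more than 8 mm above the window. Origin and axes as nest_center.
- stop_short: End stop for the rack's short end: one rigid steel rail 46 mm long, 8 mm high above the window, 10 mm thick. Rack, window and stops rub with a friction coefficient of about 0.6 (it varies by a fifth). Origin and axes as nest_center.
- nozzle_cap (a joint): Travel of the duster's nozzle cap in m: 0 = up, 0.005 = fully down. Spring: starts to move at about 1.4 N, fully down at about 5 N; it springs back by itself.
- nozzle_top (a point): Centre of the top of the white nozzle cap (round, 23 mm across) of the small aluminium air-duster can (49 mm across) clipped upright on the scanner's base plate, 165 mm to the nest's +y side; 146 mm above the bench when up. The cap moves straight down. A thin 30 mm spout points from it toward the window.
- blue_rack: Bystander: ribbed blue rack, 56 x 62 x 72 mm high, loose; origin at the centre of its underside. It stands in one of two places on the right, the sample rack in the other.
- card_box: Bystander: small card box, 54 x 84 x 31 mm high, loose; origin at the centre of its underside.
- tape: Bystander: black tape roll lying flat, 60 mm across, 19 mm high, loose; origin at the centre of its underside.
- sample_rack: The same white sample-tube rack again, with its origin at the centre of its underside, 12 mm below rack_center, same axes.

How it is judged:
On the way, in this order (a step that is already met when the one before it is completed fails the run):
1. the duster's nozzle cap is pressed down (at least 3.5 of its 5 mm) while the rack is not yet on the window (value of joint nozzle_cap above 0.0035 m and horizontal distance between rack_center and nest_center above 0.1 m), for 0.1 s.
2. the nozzle cap has sprung back up, the rack still off the window (value of joint nozzle_cap below 0.001 m and horizontal distance between rack_center and nest_center above 0.1 m), for 0.1 s.
At the end, for the whole second after the job is handed in: The rack lies flat (within 2.3 degrees) and square to the stops (1.7 degrees), at rest within 3.5 mm of fully home; the fingers still touch it and it presses on the long stop and on the end stop with over 1.5 N each through the last second; the nozzle cap is up (x of rack_center in the frame of nest_center between -0.0035 and 0.0035 m and y of rack_center in the frame of nest_center between -0.0035 and 0.0035 m and z of rack_center in the frame of nest_center between 0.0085 and 0.015 m and angle between rack_center's own z axis and vertical below 0.04 rad and angle between the x axis of rack_center and the x axis of nest_center, either way round below 0.03 rad and contact force between sample_rack and stop_long above 1.5 N and contact force between sample_rack and stop_short above 1.5 N and contact force between sample_rack and the fingers above 1 N and linear speed of sample_rack below 0.01 m/s and value of joint nozzle_cap below 0.001 m); the arm keeps its last pose, push and grip.
It fails at once if the sample rack is tipped more than about 25 degrees (angle between rack_center's own z axis and vertical above 0.44 rad).
It fails at once if the ribbed blue rack is pushed more than 2.5 cm from its place (distance of blue_rack from where it was at the start of the episode above 0.025 m).
It fails at once if the card box is pushed more than 2.5 cm from its place (distance of card_box from where it was at the start of the episode above 0.025 m).
It fails at once if the tape roll is pushed more than 2.5 cm from its place (distance of tape from where it was at the start of the episode above 0.025 m).
It also fails if it takes over 64 s, if anything falls off the work surface, if the arm or the gripper's body presses on something with over 40 N, if the wrist force passes 120 N, or if a joint passes its speed limit or range.

## Working session

There is one attempt and no reset: what is moved stays moved. The work goes in short steps, each a Python script; the robot and the scene stay as the last script left them, time stands still between calls to the robot, and variables do not carry over. Pictures are saved under pics/ and viewed, at most 10 in all, crops included, and the job is handed in when it is done.

```bash
ls; mkdir -p pics
python3 - <<'E'
from plant import robot
import cv2,numpy as np
s=robot.sense();print(s, robot.nose_length)
for n in("side","top"):
    f=robot.grab_frame(n);cv2.imwrite(f"pics/{n}0.png",f["image"][:,:,::-1]);np.savez(f"{n}0.npz",**f)
    print(n,f["fx"],f["cx"],f["cy"],f["R"].tolist(),f["t"], (-f["R"].T@f["t"]))
E
```

```text
pics
{'t': 0.0, 'joint_pos': array([ 1.17112697,  0.46942569, -0.04861129,  1.53366317,  0.02408458,
        1.14101802, -0.08233635]), 'joint_velocities': array([ 0.00197694, -0.00062503,  0.00103966, -0.0020907 ,  0.00029764,
        0.00088608,  0.00050159]), 'effort': array([ 5.01866452e-04, -5.10312974e+01, -4.68277058e-02, -2.37712616e+01,
        1.06453610e-02,  7.52789725e-03,  1.27906134e-05]), 'tcp_pos': array([ 0.24439728, -0.62860631,  0.2412851 ]), 'tcp_rot': array([-3.13966403e+00,  4.97152881e-05,  3.70772160e-01]), 'wrist_force': array([-0.13135492,  0.45136599,  0.01111686]), 'torque': array([-0.01196441,  0.0200716 , -0.02877896]), 'gripper_force': 0.0, 'opening': 0.9971014715135724} 0.011
side 480.0698521307484 313.468497674355 199.0863722703087 [[-0.939456161673196, -0.34218141307679617, -0.018275689837400317], [-0.20243575446763912, 0.597236545813851, -0.7760981082681866], [0.27648125724429057, -0.7254104968148083, -0.6303473054622426]] [0.46569735 0.20725487 1.14478017] [0.16294778 0.86600835 0.89097015]
top 372.2038375814077 317.3541496892259 203.28806341884135 [[0.022986695055076778, -0.9997335474224249, 0.0021085560506978423], [-0.9962100460033929, -0.023082553476405185, -0.08386143313184674], [0.08388775889462784, -0.0001728675299829593, -0.9964751948866836]] [-0.02856405  0.4845212   1.21824404] [ 0.38114572 -0.01716186  1.25464284]
```

View pics/top0.png

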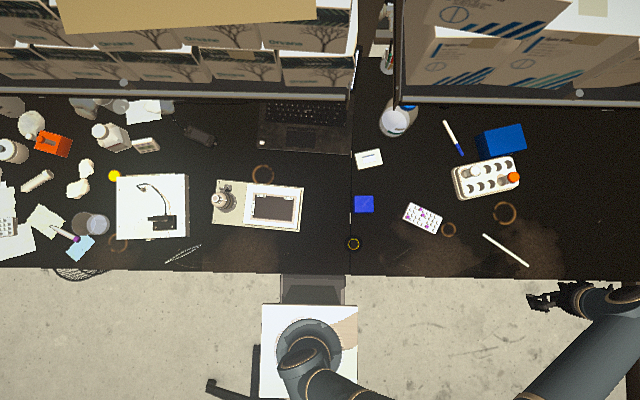

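View pics/side0.png

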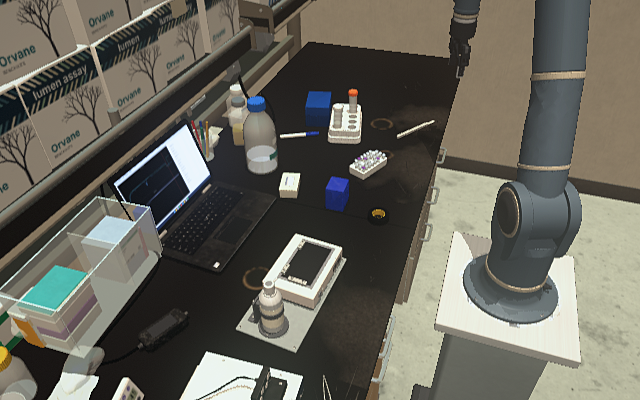

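The top view shows the scanner at about (258,205) with the can at (224,200), so nest +y points left in the image (world +y) and the long stop is on the far side. The white sample rack is at (422,218), the blue rack at (364,204), the card box at (369,158) and the tape at (354,244). The side view agrees: can at (270,310), rack at (368,163).

```bash
cat > h.py <<'E'
import numpy as np,cv2
def cloud(f):
    z=np.asarray(f["range_z"],float);v,u=np.mgrid[:z.shape[0],:z.shape[1]]
    P=np.stack([(u-f["cx"])/f["fx"]*z,(v-f["cy"])/f["fy"]*z,z],-1)
    W=(P-f["t"])@np.asarray(f["R"]);W[z<=0]=np.nan
    return W
def ray(f,uv,h):
    R=np.asarray(f["R"]);c=-R.T@f["t"];d=R.T@np.array([(uv[0]-f["cx"])/f["fx"],(uv[1]-f["cy"])/f["fy"],1])
    return c+d*(h-c[2])/d[2]
def rect(W,m):
    # min-area rectangle in world xy (mm) of masked points -> centre, sides, direction (deg) of the long side
    p=(W[m][:,:2]*1000).astype(np.float32);(c,s,a)=cv2.minAreaRect(p)
    if s[0]<s[1]: a+=90
    return np.round(c,1),np.round(sorted(s),1),round((a+90)%180-90,2),len(p)
def roi(m,u0,u1,v0,v1):
    r=np.zeros_like(m);r[v0:v1,u0:u1]=m[v0:v1,u0:u1];return r
E
python3 - <<'E'
from h import *
f=np.load("top0.npz");W=cloud(f);z=W[...,2]
def go(n,lo,hi,*r):print(n,rect(W,roi((z>lo)&(z<hi),*r)))
go("scan",.042,.054,205,310,170,240)
go("can",.1,.18,205,250,170,225)
go("noz",.138,.16,205,250,170,225)
go("rack",.015,.05,398,446,195,240)
go("blue",.05,.09,350,380,190,215)
go("card",.02,.05,352,386,143,175)
go("tape",.01,.03,343,364,234,255)
m=roi((z>.13),205,250,170,225);print(np.round(W[m]*1000)[:20], z[200:203,270])
E
```

```text
scan (array([473.8, 163. ]), array([132. , 241.1]), 85.61, 2070)
can (array([483. , 288.4]), array([44.7, 44.8]), -47.28, 189)
noz (array([482.9, 288.6]), array([19.2, 20. ]), -79.64, 44)
rack (array([ 444.1, -367.1]), array([ 62.4, 121.8]), 64.94, 681)
blue (array([ 482. , -164.9]), array([51.6, 61.3]), -88.86, 335)
card (array([ 638. , -184.1]), array([55.2, 83.9]), -75.69, 407)
tape (array([ 354.7, -140.1]), array([56. , 57.2]), -88.72, 181)
[[492. 291. 150.]
 [492. 290. 144.]
 [493. 287. 144.]
 [493. 285. 142.]
 [490. 300. 140.]
 [489. 295. 147.]
 [489. 293. 145.]
 [489. 290. 144.]
 [490. 288. 141.]
 [490. 285. 142.]
 [490. 281. 142.]
 [486. 298. 146.]
 [486. 295. 145.]
 [486. 293. 144.]
 [487. 290. 143.]
 [486. 285. 149.]
 [487. 281. 144.]
 [487. 280. 137.]
 [483. 298. 147.]
 [483. 296. 143.]] [0.04684305 0.04909489 0.05084363]
```

Run:
```python
from plant import robot
from h import *
for nm,p,ya in(("nest",[.47,.124,.062],85.6),("noz",[.483,.289,.15],85.6),("rack",[.444,-.367,.014],64.9),("rackhi",[.444,-.367,.3],64.9)):
    for d in(0,180):
        q=robot.inverse_kinematics(p,[np.pi,0,np.radians(ya-d)]);print(nm,d,None if q is None else np.round(q,2))
robot.grip(0.0)
robot.goto([.47,.17,.36],[np.pi,0,np.radians(85.6)])
robot.sleep(.3)
f=robot.grab_frame("wrist");np.savez("w1.npz",**f);cv2.imwrite("pics/w1.png",f["image"][:,:,::-1])
print(robot.sense()["t"],-f["R"].T@f["t"])
```

```text
nest 0 [ 0.31  0.57 -0.84  2.1   0.63  0.75 -1.01]
nest 180 [ 0.53  0.76 -1.18  2.09  0.9   0.94  1.9 ]
noz 0 [ 0.12  0.6  -1.01  1.86  0.59  1.02 -1.22]
noz 180 [ 0.21  0.69 -1.18  1.85  0.72  1.1   1.82]
rack 0 [ 0.79  0.61 -0.23  1.94  0.23  0.62 -0.02]
rack 180 [ 0.36  0.62  0.35  1.96 -0.35  0.61 -2.64]
rackhi 0 [ 0.87  0.28 -0.31  1.69  0.09  1.19  0.09]
rackhi 180 [-0.2   0.42  1.12  1.74 -0.4   1.23 -2.56]
4.1583 [0.47620492 0.24698822 0.49258103]
```

View pics/w1.png

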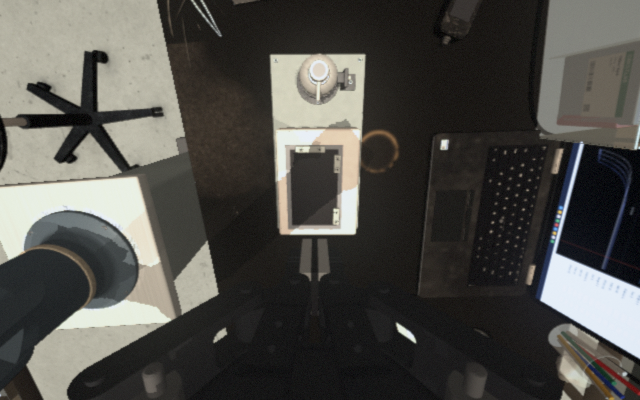

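The wrist view has image up = world +y and image right = world +x. The plate's top edge is at row 54, columns 271–365, and the cap is near (318,70). The window is at (315,188), the long-stop rails are near (337,163) and (335,215), and the end stop is at (310,149).

Run:
```python
from h import *
f=np.load("w1.npz");W=cloud(f);z=W[...,2]
g=f["image"].astype(int).sum(2)/3
print([int(x) for x in g[100,262:280]],[int(x) for x in g[100,356:374]],[int(x) for x in g[46:62,290]])
print("scan",rect(W,roi((z>.044)&(z<.054),260,375,115,245)))
print("plate/scan all",rect(W,roi((z>.003)&(g>90),262,372,46,240)))
print("noz",rect(W,roi((z>.140),295,345,45,100)),np.nanmax(z[45:100,295:345]))
# rows edges of the plate, at h=.006
def sub(l,th):  # first subpixel rise
    i=np.argmax(l>th);return i-1+(th-l[i-1])/(l[i]-l[i-1])
L=[];Rr=[];T=[]
for v in range(62,122,4):
    L.append(ray(f,(255+sub(g[v,255:300],80),v),.006)[:2]);Rr.append(ray(f,(380-sub(g[v,380:345:-1],80),v),.006)[:2])
for u in range(276,300,3):T.append(ray(f,(u,40+sub(g[40:70,u],80)),.006)[:2])
for n,a in(("L",L),("R",Rr),("T",T)):
    l=cv2.fitLine(np.float32(a),cv2.DIST_HUBER,0,.01,.01).ravel();print(n,np.degrees(np.arctan2(l[1],l[0])),l[2:]*1000)
# scanner -x, -y edges at h .05
L=[];B=[]
for v in range(140,225,5):L.append(ray(f,(255+sub(g[v,255:300],110),v),.05)[:2])
for u in range(285,350,5):B.append(ray(f,(u,255-sub(g[255:215:-1,u],110)),.05)[:2])
for n,a in(("sL",L),("sB",B)):
    l=cv2.fitLine(np.float32(a),cv2.DIST_HUBER,0,.01,.01).ravel();print(n,np.degrees(np.arctan2(l[1],l[0])),l[2:]*1000)
# rails: depth above window
m=roi((z>.0535)&(z<.065),285,350,140,235);print("rails",rect(W,m))
# nozzle bright circle
big=cv2.resize(f["image"][40:115,280:360,::-1],None,fx=5,fy=5)
big2=cv2.resize(f["image"][130:240,275:360,::-1],None,fx=5,fy=5,interpolation=cv2.INTER_CUBIC)
o=np.zeros((550,825,3),np.uint8);o[:375,:400]=big;o[:550,400:825]=big2;cv2.imwrite("pics/c1.png",o[:,:800])
```

```text
[39, 39, 43, 42, 41, 41, 40, 40, 45, 82, 149, 200, 200, 205, 205, 206, 206, 204] [202, 202, 201, 203, 204, 204, 181, 112, 53, 40, 44, 40, 39, 38, 41, 39, 38, 43] [36, 35, 36, 35, 36, 39, 38, 56, 121, 188, 200, 201, 203, 201, 203, 201]
scan (array([473. , 132.4]), array([132. , 176.5]), 85.71, 8093)
plate/scan all (array([476.8, 185.3]), array([149.9, 294.1]), 85.77, 12406)
noz (array([484.6, 290.6]), array([21.5, 22. ]), 37.68, 342) 0.14908676273572788
L 85.56007 [408.5082 294.1945]
R 85.99599 [558.83075 273.3341 ]
T -4.3508525 [439.3587  336.02307]
sL 86.430435 [405.5388  147.47455]
sB -4.3807425 [463.4979    44.426723]
rails (array([467.3, 132.8]), array([ 88.2, 128.6]), 83.84, 458)
```

View pics/c1.png

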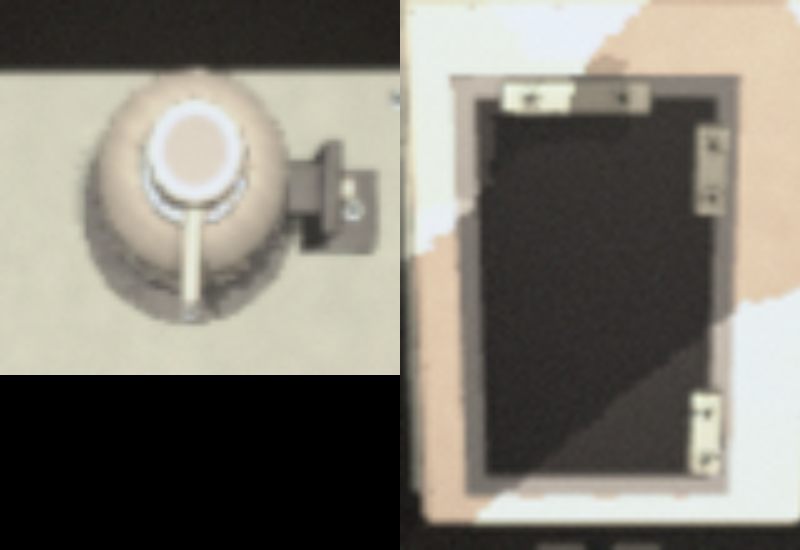

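The crop shows the cap centred at crop (195,152) and the rails and end stop along the window's right and top edges, which fits the given layout. Plate size measures 150 x 294 mm, yaw is about -4.3°, the nest is about (0.466, 0.128) and the nozzle about (0.4845, 0.291). Pressing now.

Run:
```python
from plant import robot
from h import *
o=[np.pi,0,np.radians(85.7)]
x,y=.4845,.2912
robot.goto([x,y,.20],o)
robot.move_straight([x,y,.166],vel=.1)
print(robot.sense()["wrist_force"],robot.sense()["opening"])
c=robot.move_straight([x,y,.146],vel=.02,contact_N=8)
s=robot.sense();print(c,s["tcp_pos"],s["wrist_force"],s["t"])
robot.sleep(.35);s=robot.sense();print(s["tcp_pos"],s["wrist_force"])
robot.move_straight([x,y,.20],vel=.1)
robot.sleep(.2)
f=robot.grab_frame("wrist");W=cloud(f)
d=np.linalg.norm(W[...,:2]-[x,y],axis=-1)<.009
print("cap z",np.nanmedian(W[...,2][d]),robot.sense()["wrist_force"],robot.sense()["t"])
```

```text
[-0.29181094 -0.09010111  0.69990491] -0.0006816817467671088
True [0.48460876 0.29127403 0.15209255] [-1.94945846 -1.36644488  6.26523264] 6.1917
[0.48460104 0.29131936 0.1520966 ] [-0.34065886 -0.76189991  6.70730656]
cap z 0.22684125532053237 [ 0.56540971  0.06740283 -0.40366492] 7.425
```

Tip reached 0.141 m with 6.7 N on it, so the cap was fully down, and it has been released. Now a close look at the rack.

Run:
```python
from plant import robot
from h import *
robot.grip(1.0)
a=np.radians(64.9);o=[np.pi,0,a]
robot.goto([.444-.06*np.cos(a),-.367-.06*np.sin(a),.27],o)
robot.sleep(.3)
f=robot.grab_frame("wrist");np.savez("w2.npz",**f);cv2.imwrite("pics/w2.png",f["image"][:,:,::-1])
W=cloud(f);z=W[...,2];d=np.linalg.norm(W[...,:2]-[.444,-.367],axis=-1)<.085
for lo,hi in((.015,.045),(.02,.028),(.012,.027)):print(rect(W,d&(z>lo)&(z<hi)))
print(np.nanmedian(z[d&(z>.015)]),robot.sense()["t"])
```

```text
(array([ 445.6, -366.4]), array([ 62. , 118.8]), 65.11, 4488)
(array([ 445.6, -366.4]), array([ 62. , 118.8]), 65.11, 2789)
(array([ 445.6, -366.4]), array([ 62. , 118.8]), 65.11, 2762)
0.338484313434189 11.1083
```

View pics/w2.png

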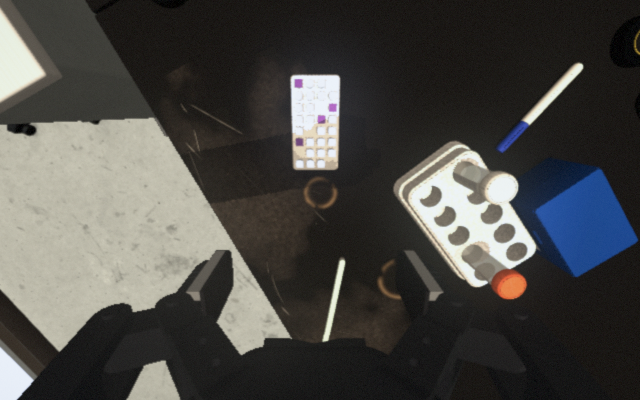

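The rack is at wrist-image (315,122) with clear space for the fingers. It measures 62 x 119 mm, centre (0.4456, -0.3664), long axis at 65.1°.

Run:
```python
from plant import robot
from h import *
o=[np.pi,0,np.radians(65.1)];p=np.array([.4456,-.3664,0])
robot.goto(p+[0,0,.10],o)
c=robot.move_straight(p+[0,0,.010],vel=.06,contact_N=8)
s=robot.sense();print(c,s["tcp_pos"],s["wrist_force"])
robot.grip(0.0,40)
s=robot.sense();print(s["opening"],s["gripper_force"],s["tcp_pos"],s["wrist_force"],s["t"])
robot.move_straight(p+[0,0,.19],vel=.12)
s=robot.sense();print(s["opening"],s["gripper_force"],s["wrist_force"],s["t"])
f=robot.grab_frame("wrist");np.savez("w3.npz",**f);cv2.imwrite("pics/w3.png",f["image"][:,:,::-1])
```

```text
False [ 0.4458281  -0.36654957  0.0103882 ] [ 0.9983542  -0.49003607  0.26451601]
0.7164171659935203 45.035741329193115 [ 0.44581215 -0.36654558  0.01043493] [-0.33453935 -0.42527062  3.89886006] 13.8583
0.7147653055228351 44.49419438838959 [ 1.15556862 -0.90317591 -1.93307221] 15.5083
```

View pics/w3.png

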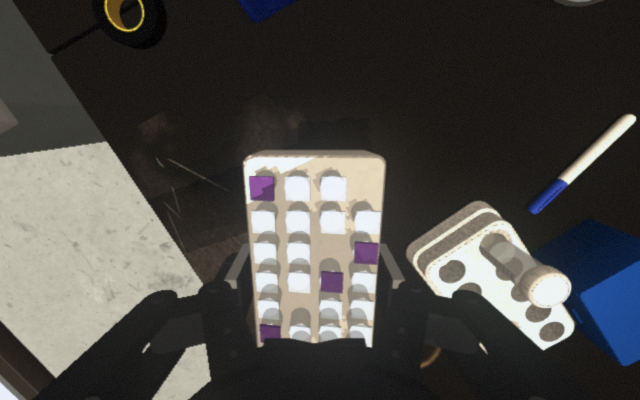

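The rack is held square between the fingers (columns 245–385), upright. Carrying it to the window.

```bash
cat >> h.py <<'E'
YN=85.7
a=np.radians(YN);EY=np.array([np.cos(a),np.sin(a),0]);EX=np.array([np.sin(a),-np.cos(a),0])
NEST=np.array([.4664,.1275,.05])
O=[np.pi,0,a]
def show(robot,n):
    s=robot.sense();d=s["tcp_pos"]-NEST;w=s["wrist_force"]
    print(n,"nest xyz mm",np.round([d@EX*1e3,d@EY*1e3,d[2]*1e3],1),"F",np.round([w@EX,w@EY,w[2]],1),"op",round(s["opening"],3),"t",round(s["t"],2),"rot",np.round(np.degrees(s["tcp_rot"]),2))
E
python3 - <<'E'
from plant import robot
from h import *
p=NEST-.012*EX-.012*EY
robot.goto(p+[0,0,.10],O);robot.sleep(.3);show(robot,"above")
robot.move_straight(p+[0,0,.022],vel=.08);show(robot,"low")
c=robot.move_straight(p+[0,0,.004],vel=.015,contact_N=3);show(robot,c)
f=robot.grab_frame("wrist");np.savez("w4.npz",**f);cv2.imwrite("pics/w4.png",f["image"][:,:,::-1])
E
```

```text
above nest xyz mm [-11.8 -12.5 100. ] F [-0.3  0.2 -1.3] op 0.716 t 17.62 rot [-180.     -0.     85.64]
low nest xyz mm [-11.6 -11.7  22.4] F [ 0.1 -0.8 -1.4] op 0.719 t 18.75 rot [ 1.7995e+02 -2.0000e-02  8.5700e+01]
True nest xyz mm [-12.  -12.1  10.4] F [-1.3 -0.7  5.2] op 0.72 t 19.54 rot [-1.7998e+02  4.0000e-02  8.5700e+01]
```

View pics/w4.png

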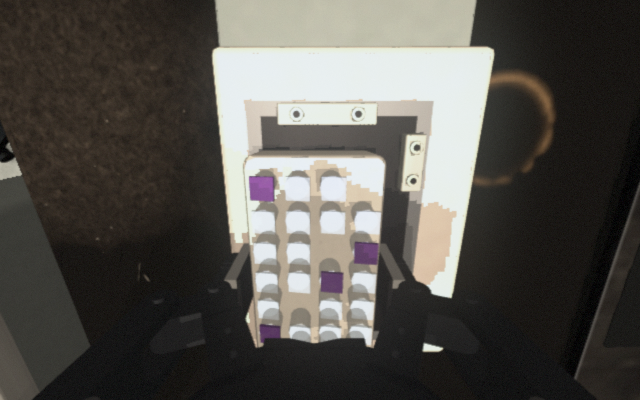

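The rack is flat on the window with gaps to the end stop (row 113) and long stop (col 412). Pushing +x, then +y.

Run:
```python
from plant import robot
from h import *
def mv(dx,dy,dz,N,v=.012):
    p=robot.sense()["tcp_pos"]+dx*EX+dy*EY+[0,0,dz]
    c=robot.move_straight(p,vel=v,attitude=O,contact_N=N);robot.sleep(.2);show(robot,c);return c
mv(0,0,.0003,None)
mv(.006,0,0,None)
mv(.012,0,0,7)
mv(0,.008,0,None)
mv(0,.012,0,9)
```

```text
False nest xyz mm [-12.2 -12.1  10.5] F [-0.1 -0.8 -1. ] op 0.718 t 20.04 rot [-1.7998e+02  1.0000e-02  8.5700e+01]
False nest xyz mm [ -6.2 -12.2  10.5] F [ 0.4 -0.8 -1.6] op 0.712 t 20.88 rot [-180.      0.     85.71]
True nest xyz mm [ -0.2 -12.2  10.4] F [-1.4 -0.6  5.4] op 0.717 t 21.73 rot [-1.7988e+02  5.0000e-02  8.5730e+01]
False nest xyz mm [-0.2 -4.5 10.4] F [-2.8 -3.4  4.4] op 0.719 t 22.79 rot [-1.7999e+02  3.0000e-02  8.5690e+01]
True nest xyz mm [-0.2 -0.7 10.4] F [-0.6  2.1  3.1] op 0.716 t 23.55 rot [-179.97    0.25   85.69]
```

```bash
cat >> h.py <<'E'
def avg(robot,n=8):
    A=[]
    for _ in range(n):
        robot.sleep(.03);s=robot.sense();w=s["wrist_force"];t=s["torque"];A.append([w@EX,w@EY,w[2],t@EX,t@EY,t[2]])
    print("  avgF",np.round(np.mean(A,0),2),"sd",np.round(np.std(A,0)[:3],2))
def mv(robot,dx,dy,dz,N,v=.012):
    p=robot.sense()["tcp_pos"]+dx*EX+dy*EY+[0,0,dz]
    c=robot.move_straight(p,vel=v,attitude=O,contact_N=N);robot.sleep(.2);show(robot,c);avg(robot);return c
E
python3 - <<'E'
from plant import robot
from h import *
avg(robot)
mv(robot,0,0,.0005,None)
mv(robot,.006,0,0,7)
mv(robot,0,.006,0,7)
f=robot.grab_frame("wrist");np.savez("w5.npz",**f);cv2.imwrite("pics/w5.png",f["image"][:,:,::-1])
E
```

```text
avgF [ 0.67  3.47  4.77  0.93 -0.3   0.08] sd [0.25 0.5  0.54]
False nest xyz mm [-0.8 -2.2 10.5] F [-0.1  0.   0.2] op 0.717 t 24.35 rot [-1.7992e+02  9.0000e-02  8.5670e+01]
  avgF [ 0.05 -0.33 -1.01 -0.01  0.04 -0.01] sd [0.46 0.67 0.36]
True nest xyz mm [-0.2 -1.6 10.4] F [-0.2  0.1  5.2] op 0.712 t 25.12 rot [-1.7982e+02  5.0000e-02  8.5730e+01]
  avgF [ 0.05 -0.15  5.39  0.05 -0.24 -0.04] sd [0.51 0.46 0.43]
True nest xyz mm [-0.2 -1.4 10.4] F [-1.6 -0.5  5.3] op 0.717 t 25.91 rot [-179.84    0.27   85.68]
  avgF [-0.93 -0.8   4.87 -0.01 -0.05 -0.02] sd [0.56 0.39 0.36]
```

View pics/w5.png

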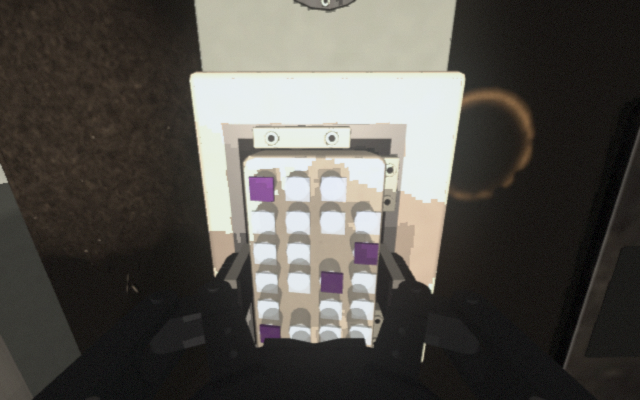

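The rack's right edge (col 384) sits at the long-stop rail (385–397). The end stop (rows 127–148) may still have a small gap to the rack's edge at about row 153. I'll lift the sag off the window and push with plain small moves, since the contact stop relaxes the push.

Run:
```python
from plant import robot
from h import *
f=np.load("w5.npz")
for n,uv,h in(("stop inner",(300,149),.058),("rack edge top",(315,152),.074),("rack edge top",(315,158),.074),("rail inner",(385,185),.058),("rack right",(384,185),.074)):
    d=ray(f,uv,h)-NEST;print(n,np.round([d@EX*1e3,d@EY*1e3],1))
mv(robot,0,0,.0005,None)
p0=robot.sense()["tcp_pos"]
for k in range(1,6):
    robot.move_straight(p0+.001*k*EX,vel=.01,attitude=O);robot.sleep(.15);show(robot,k);avg(robot,5)
    F=robot.sense()["wrist_force"]
    if -(F@EX)>8:break
```

```text
stop inner [-6.9 58.8]
rack edge top [ 0.3 59.6]
rack edge top [ 0.3 57.1]
rail inner [35.  41.1]
rack right [30.4 45.3]
False nest xyz mm [-0.4 -1.5 10.7] F [ 1.1 -0.9 -0.8] op 0.717 t 26.68 rot [-1.7997e+02  1.0000e-02  8.5690e+01]
  avgF [ 0.16  0.03 -1.58  0.02  0.01  0.  ] sd [0.22 0.38 0.41]
1 nest xyz mm [-0.1 -1.4 10.7] F [-4.1 -0.1  0.5] op 0.716 t 27.34 rot [-1.7992e+02  3.0000e-02  8.5730e+01]
  avgF [-5.23 -0.13  0.92  0.    1.04  0.07] sd [0.3  0.22 0.43]
2 nest xyz mm [-0.1 -1.4 10.7] F [-7.6 -0.5  3.5] op 0.713 t 27.91 rot [-1.7983e+02  6.0000e-02  8.5730e+01]
  avgF [-7.93 -0.54  3.32 -0.02  1.55  0.04] sd [0.45 0.57 0.46]
```

Run:
```python
from plant import robot
from h import *
# commanded pose = earlier p0 + 2 mm x; p0 was at nest (-0.4,-1.5,10.7)
t0=NEST+.0016*EX-.0015*EY+[0,0,.0107]
for k in range(1,9):
    robot.move_straight(t0+.001*k*EY,vel=.01,attitude=O);robot.sleep(.15);show(robot,k);avg(robot,5)
    if -(robot.sense()["wrist_force"]@EY)>13:break
```

```text
1 nest xyz mm [-0.1 -1.3 10.5] F [-7.  -2.3  3.9] op 0.716 t 28.48 rot [-1.7984e+02  1.5000e-01  8.5720e+01]
  avgF [-7.78 -2.3   4.04 -0.35  1.53  0.09] sd [0.56 0.55 0.47]
2 nest xyz mm [-0.1 -1.3 10.4] F [-8.4 -4.5  6.6] op 0.717 t 29.04 rot [-179.82    0.27   85.7 ]
  avgF [-7.85 -4.67  6.65 -0.78  1.53  0.15] sd [0.5  0.16 0.35]
3 nest xyz mm [-0.1 -1.3 10.4] F [-7.8 -6.6  8.6] op 0.716 t 29.61 rot [-179.8     0.39   85.68]
  avgF [-8.54 -7.56  8.79 -1.19  1.57  0.18] sd [0.46 0.44 0.14]
4 nest xyz mm [-0.1 -1.2 10.5] F [-8.4 -9.5 10.6] op 0.714 t 30.18 rot [-179.79    0.5    85.65]
  avgF [-9.14 -9.53 11.11 -1.61  1.61  0.21] sd [0.34 0.52 0.41]
5 nest xyz mm [-0.2 -1.  10.4] F [ -9.7 -11.5  13.6] op 0.718 t 30.74 rot [-179.77    0.61   85.61]
  avgF [ -9.44 -11.59  13.16  -2.     1.69   0.16] sd [0.2  0.43 0.44]
6 nest xyz mm [-0.2 -0.7 10.4] F [ -9.3 -13.7  14. ] op 0.719 t 31.31 rot [-179.76    0.69   85.58]
  avgF [ -9.59 -12.93  14.87  -2.27   1.7    0.1 ] sd [0.55 0.33 0.4 ]
7 nest xyz mm [-0.2 -0.7 10.4] F [ -9.9 -14.8  17.3] op 0.716 t 31.88 rot [-179.74    0.82   85.57]
  avgF [-10.12 -15.89  16.22  -2.68   1.76   0.18] sd [0.48 0.38 0.32]
```

The rack slid to y = -0.7 mm and stopped there, as it did in the first push, so the end stop looks reached. The press has built up about 16 N on the window, so I'll raise the target to unload it.

Run:
```python
from plant import robot
from h import *
t0=NEST+.0016*EX+.0055*EY+[0,0,.0107]
for k in range(1,7):
    robot.move_straight(t0+[0,0,.0007*k],vel=.01,attitude=O);robot.sleep(.15);show(robot,k);avg(robot,5)
    if robot.sense()["wrist_force"][2]<4:break
print(k)
```

```text
1 nest xyz mm [-0.2 -0.7 10.5] F [ -8.6 -13.5  10.4] op 0.718 t 32.44 rot [-179.73    0.77   85.59]
  avgF [ -7.82 -13.79  10.34  -2.47   1.48   0.27] sd [0.21 0.2  0.47]
2 nest xyz mm [-0.1 -0.6 10.8] F [ -7.8 -11.2   5.4] op 0.714 t 33.01 rot [-179.73    0.74   85.61]
  avgF [ -6.77 -12.29   5.45  -2.38   1.22   0.33] sd [0.27 0.54 0.31]
3 nest xyz mm [-0.2 -0.5 11.1] F [ -5.1 -10.4   1.4] op 0.715 t 33.58 rot [-179.71    0.7    85.62]
  avgF [ -5.27 -10.71   0.72  -2.28   0.98   0.31] sd [0.45 0.4  0.16]
3
```

Run:
```python
from plant import robot
from h import *
t0=NEST+.0016*EX+.0055*EY+[0,0,.0107]
for dx,dy,dz in((.7,0,1.9),(1.4,.3,1.9),(1.8,.6,2.0)):
    robot.move_straight(t0+.001*dx*EX+.001*dy*EY+[0,0,.001*dz],vel=.01,attitude=O);robot.sleep(.2);show(robot,dx);avg(robot,5)
f=robot.grab_frame("wrist");np.savez("w6.npz",**f);cv2.imwrite("pics/w6.png",f["image"][:,:,::-1])
W=cloud(f);z=W[...,2]-.05;d=W-NEST
X=d@EX;Y=d@EY
m=(abs(X)<.045)&(Y>-.03)&(Y<.068)&(z>.021)&(z<.027)
p=np.c_[X[m],Y[m],np.ones(m.sum())];k=np.linalg.lstsq(p,z[m],rcond=None)[0];print("top plane tilt deg",np.degrees(k[:2]),k[2])
```

```text
0.7 nest xyz mm [-0.1 -0.6 10.9] F [ -6.9 -11.4   2.9] op 0.716 t 34.19 rot [-179.65    0.73   85.63]
  avgF [ -7.48 -11.6    3.23  -2.26   1.38   0.32] sd [0.22 0.51 0.52]
1.4 nest xyz mm [-0.1 -0.6 10.9] F [ -8.1 -12.4   5.2] op 0.717 t 34.81 rot [-179.59    0.79   85.63]
  avgF [ -9.09 -12.52   5.19  -2.39   1.68   0.35] sd [0.26 0.35 0.17]
1.8 nest xyz mm [-0.1 -0.6 10.9] F [ -9.9 -13.4   5.3] op 0.716 t 35.42 rot [-179.55    0.84   85.64]
  avgF [ -9.86 -13.     6.24  -2.54   1.88   0.35] sd [0.33 0.33 0.44]
top plane tilt deg [-0.36045813 -0.51453009] 0.025469549944186827
```

View pics/w6.png

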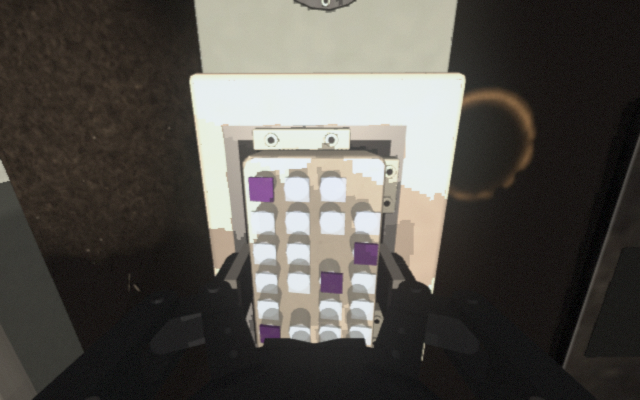

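The picture shows the rack against the rail (col 385) and its end edge right at the end stop (rows 150–153). Measured tilt is about 0.5°. I'll lighten the window load a little more, then check the load margins.

Run:
```python
from plant import robot
from h import *
t0=NEST+.0016*EX+.0055*EY+[0,0,.0107]
for dx,dy,dz in((2.1,1.0,2.6),(2.6,1.6,3.0)):
    robot.move_straight(t0+.001*dx*EX+.001*dy*EY+[0,0,.001*dz],vel=.01,attitude=O);robot.sleep(.3);show(robot,dx);avg(robot,8)
robot.sleep(.5);show(robot,"hold");avg(robot,8)
f=robot.grab_frame("wrist");g=f["image"].astype(int).sum(2)//3
print(g[140:164,[270,300,330]].T.tolist())
for h,r in((.058,149),(.058,151),(.074,151),(.074,153)):print(h,r,np.round((ray(f,(310,r),h)-NEST)@EY*1e3,1))
```

```text
2.1 nest xyz mm [-0.1 -0.5 11.1] F [-10.1 -12.6   3. ] op 0.714 t 36.19 rot [-179.5     0.87   85.65]
  avgF [ -9.87 -12.91   3.43  -2.55   1.8    0.4 ] sd [0.33 0.44 0.4 ]
2.6 nest xyz mm [-0.1 -0.5 11.2] F [-10.7 -13.9   2.2] op 0.717 t 37.01 rot [-179.44    0.94   85.65]
  avgF [-10.2  -13.6    2.75  -2.76   1.97   0.43] sd [0.32 0.45 0.52]
hold nest xyz mm [-0.  -0.5 11.2] F [-10.3 -14.    2.9] op 0.713 t 37.77 rot [-179.44    0.94   85.65]
  avgF [-10.42 -13.5    3.06  -2.74   1.95   0.43] sd [0.32 0.31 0.36]
[[92, 92, 102, 158, 228, 229, 221, 231, 224, 175, 113, 112, 115, 117, 118, 129, 150, 177, 230, 238, 238, 239, 238, 240], [234, 233, 233, 233, 233, 233, 231, 224, 210, 130, 103, 112, 116, 116, 122, 139, 167, 198, 228, 238, 239, 237, 238, 239], [94, 96, 107, 162, 226, 228, 207, 168, 158, 118, 104, 114, 114, 116, 120, 127, 134, 148, 178, 200, 203, 203, 202, 202]]
0.058 149 59.5
0.058 151 58.6
0.074 151 61.0
0.074 153 60.2
```

Run:
```python
from plant import robot
print(robot.close_job(), robot.sense()["t"])
```

```text
the job is handed in; nothing more can be done
the job is handed in; nothing more can be done
```

I handed the job in after about 38 s of robot time, with no verdict returned. The nozzle cap went fully down at 6.7 N and was released, though its spring-back was not confirmed by camera. The rack is about 0.5 mm from my estimate of home and tilted about 0.5°, held with about 10 N toward the long stop and 13 N toward the end stop. Those are wrist forces, which put at least about 2 N on each stop after worst-case friction.

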